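# Sort the fasteners into the bench carousel and present the red-capped jar

## Robot

A 7-joint arm with a two-finger parallel gripper is mounted at the origin on a cart in front of the work surface, level with it; the furniture and walls round the work are solid. World frame = base frame: x ahead of the robot, y to its left, z up, the work surface at z = 0. Lengths are in mm, angles in rad, forces in N, time in s.
With the tool pointing down it reaches from about 400 to 875 mm from the base axis. Payload 19.3 kg.
Tool frame: the origin (TCP) lies at the very end of the fingers, on their centre line; the grasp point (between the pads) lies 19 mm behind it (grip_point_offset is the z of the grasp point in the tool frame, in mm); z points along the fingers, x is the direction in which the jaws open and shut, and the axes are right-handed (so a half turn about z gives the same grasp; the last joint's range is limited). The gripper opens to 85 mm and grips with 20 to 120 N. Pads are 22 mm wide; open, the fingers measure 114 mm over their backs; the gripper's body (76 mm by 85 mm) begins 54 mm behind the grasp point. The pads swing forward as they close: fully open they stand 13 mm farther back than shut.
Start: joints at [-0.07, 0.521, -0.036, 1.599, 0.021, 1.021, -0.113], TCP at [624.991, -0.025, 199.891] pointing down, gripper open.
Joint ranges: [-2.91, 2.91], [-0.3, 2.13], [-1.5, 1.42], [0.17, 2.43], [-1.26, 4.41], [0.16, 1.93], [-2.52, 2.52]. Speed limits (rad/s): [1.89, 1.89, 2.39, 2.39, 3.01, 3.01, 3.01].

## Interface

Orientations are given as a 3x3 rotation matrix whose columns are the frame's x, y, z axes.
In Python, from workcell import movep, movel, goto_joints, open_gripper, clamp, wait, inverse_kinematics, read_state, camera, PlanningError, finish_job, grip_point_offset gives the robot as it stands. Calls block until the motion is done:
- movep(position, orientation): joint-space move of the TCP to a pose.
- movel(position, frame=None, max_speed=150, guard=None): straight line of the TCP; frame=None keeps the orientation; max_speed is the mean speed in mm/s. With guard (N) it stops when the force on the tool has changed by that much, and returns True; else False.
- goto_joints(angles): joint-space move.
- open_gripper() and clamp(): open the fingers fully, or close them until they stop; the grip force is fixed at half the most.
- wait(seconds).
- inverse_kinematics(position, orientation): joint angles nearest the present ones, or None.
- read_state(): the state.
- camera(name): name is "scene" or "side" or "wrist"; returns a dict with "image" (480x640x3 uint8, blue, green, red), "range_z" (480x640 float32, mm along the optical axis (not along the pixel's ray), 0 where there is no reading), "fx", "fy", "cx", "cy" (pixels), "cam_to_world" (4x4, takes a point from camera to world coordinates). Camera axes: x right, y up, looking along -z (the intrinsics and any distortion apply to the point x, -y, -z); pixel columns grow to the right and rows downward; lengths in mm; the calibration is good to about 2 mm. A picture is of the moment at which its call begins.
A pose or a line that the arm cannot do raises PlanningError and nothing moves.
- finish_job(): hands the job in, once; it reports no verdict.
The state is a dict: "time": time; "qpos": joint angles; "qvel": joint speeds; "joint_efforts": joint torques, N m; "eef_pos": TCP position; "tool_rot": TCP orientation; "ft_force": force on the tool from outside, world axes, zero at the start; "torque": the same for the moment, N m; "finger_gap": finger opening in mm.
Only numpy, scipy, OpenCV 4.12 (cv2) and the standard library are available. Lean on these libraries where they do the work, as an engineer would, in place of code of your own. Each camera call takes 0.05 s, during which the arm holds its last target. There are 200 camera calls.

## Task

Sort the loose fasteners into the bench carousel: the bolt goes into the blue bin and both nuts, the rusty and the bright one, go into the yellow bin. Then grip the red-capped jar on the carousel and swing the turntable round with it until the jar stands in line with the orange pointer on the foot, and finish there with the jar still gripped and the turntable held still: do not let go at the end. Leave the marker, tape measure and magnet where they lie.

Things in the scene. Friction and masses are not known exactly. Their poses are not given: they have to be found in the camera images.
- bolt_center (a point): rusty hex bolt lying loose on the table, 66 mm long; this point is its centre, half-way along and 12 mm above the table. Its own y axis runs along the bolt towards the head (head 27 mm wide, 24 mm high, last 12 mm at +y; threaded shank 16 mm in diameter). Grasp it across the shank, i.e. along its x axis
- nut_rusty_center (a point): rusty hex nut lying flat, 13 mm high, 24 mm across flats; this point is its centre, 6.5 mm above the table. Two of its flats face along its own +x and -x
- nut_bright_center (a point): bright steel hex nut lying flat, same size and axes as the rusty one (13 mm high, 24 mm across flats, flats facing its own +x and -x); this point is its centre
- bolt_bin_in (a point): centre of the inner floor of the round blue bin that is fixed on the turntable: 42 mm deep, inner diameter about 76 mm at the floor and 84 mm at the rim, outer diameter 90 mm at the rim; inner floor 25 mm and rim 67 mm above the table
- nut_bin_in (a point): centre of the inner floor of the round yellow bin fixed on the turntable, same size as the blue one
- jar_center (a point): centre of the jar with the red cap that is fixed upright on the turntable: 44 mm in diameter, 66 mm high; this point lies on its axis, 33 mm above its underside and 55 mm above the table. Its axis is 85 mm from the carousel's axis, 147 mm from the centre of each bin
- turntable: round grey turntable carrying the jar and bins, 270 mm in diameter, top 22 mm above the table, hub in the middle 36 mm wide, 16 mm high; origin on the turning axis, 13 mm above the table; its -x points to the jar. Turns about the vertical with light friction (1 N at the jar) and stays where left. The jar starts 0.7 to 2.0 rad anticlockwise (from above) of the pointer; stops at 2.9 rad either side
- carousel_axis (a point): point on the vertical turning axis of the carousel, 22 mm above the table, level with the top of the turntable
- pointer_tip (a point): the upright orange tab at the end of the arm that sticks out of the fixed foot on the robot's side, 162 mm from the carousel's axis, 22 mm high. The jar is in front when it lies on the line from the axis to this tab
- carousel: the fixed foot of the carousel, screwed to the table; origin on the turning axis at table height; its own -x axis runs along the pointer arm to the orange tab. Not part of the job, but in the way: an upright plate 270 mm high stands on the table at the left, across x = 0.41 from y = 0.40 to 0.73, and an extraction hood hangs beyond it (x over 0.57, y over 0.22); pass over or around them
- marker: white and red paint marker lying on the table, 137 mm long along its y, 17 mm thick; bystander; origin at the centre of its underside
- tape: yellow tape measure, 66x91x33 mm; bystander; origin at the centre of its underside
- magnet: red arrow-shaped welding magnet lying flat, 75x75x16 mm; bystander; origin at the centre of its underside
- bolt: the same part as point bolt_center; origin at the centre of its underside
- nut_rusty: the same part as point nut_rusty_center; origin at the centre of its underside
- nut_bright: the same part as point nut_bright_center; origin at the centre of its underside

How it is judged:
By the outcome, as a careful person would: the job done as asked, in the order asked, and still so for the second after the job is handed in, while the arm keeps its last pose, push and grip.
It also fails if it takes over 72 s, if anything falls off the work surface, if the arm or the gripper's body presses on something with over 40 N, if the wrist force passes 120 N, or if a joint passes its speed limit or range.

## Working session

There is one attempt and no reset: what is moved stays moved. The work goes in short steps, each a Python script; the robot and the scene stay as the last script left them, time stands still between calls to the robot, and variables do not carry over. Pictures are saved under pics/ and viewed, about 8 in all and at most 12, crops included, and the job is handed in when it is done.

```bash
mkdir -p pics; ls; cat > h.py <<'E'
import numpy as np, cv2
from workcell import *
def shot(name,out):
    c=camera(name); cv2.imwrite(f'pics/{out}.png',c['image']); np.savez(f'pics/{out}.npz',**c); return c
def cloud(c):
    z=c['range_z']; v,u=np.mgrid[:480,:640]
    p=np.stack([(u-c['cx'])/c['fx']*z,-(v-c['cy'])/c['fy']*z,-z,np.ones_like(z)],-1)
    w=(p@np.array(c['cam_to_world']).T)[...,:3]; w[z==0]=np.nan; return w
def R(a):  # tool down, jaw axis at angle a in world
    c,s=np.cos(a),np.sin(a); return np.array([[c,s,0],[s,-c,0],[0,0,-1.]])
E
python3 - <<'E'
from h import *
for n in('scene','side'):
    c=shot(n,n+'0'); print({k:c[k] for k in c if k not in('image','range_z')})
s=read_state(); print(s['tool_rot'],s['time'],grip_point_offset)
E
```

```text
pics
{'fx': 502.52485709305114, 'fy': 502.52485709305114, 'cx': 318.9471198514921, 'cy': 240.32803189588017, 'cam_to_world': array([[ 6.94304010e-01,  5.08011335e-01, -5.09770954e-01,
         3.46089249e+01],
       [-7.19453013e-01,  4.72081278e-01, -5.09437561e-01,
        -5.52885736e+02],
       [-1.81467324e-02,  7.20460790e-01,  6.93258210e-01,
         8.12700384e+02],
       [ 0.00000000e+00,  0.00000000e+00,  0.00000000e+00,
         1.00000000e+00]])}
{'fx': 615.8439737984164, 'fy': 615.8439737984164, 'cx': 302.4223289074263, 'cy': 247.12802194776478, 'cam_to_world': array([[-8.56818689e-01,  2.20602689e-01, -4.66043118e-01,
        -6.16595489e+00],
       [-5.15519412e-01, -3.84170558e-01,  7.65932581e-01,
         9.66704168e+02],
       [-1.00732573e-02,  8.96519624e-01,  4.42889482e-01,
         6.27963740e+02],
       [ 0.00000000e+00,  0.00000000e+00,  0.00000000e+00,
         1.00000000e+00]])}
[[ 9.99999488e-01  3.79591516e-05 -1.01099582e-03]
 [ 3.78564923e-05 -9.99999994e-01 -1.01561662e-04]
 [-1.01099967e-03  1.01523338e-04 -9.99999484e-01]] 0.1 -18.700000000000003
```

View pics/scene0.png

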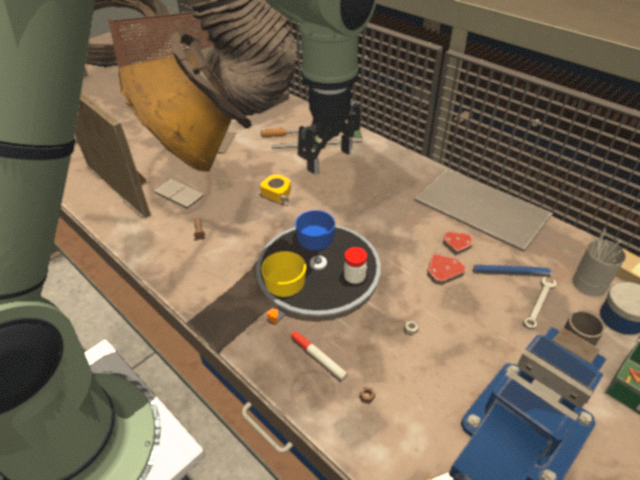

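The scene view shows the bolt at (199,229), bright nut (411,327), rusty nut (368,395), jar (355,265), pointer (273,315), blue bin (316,228), yellow bin (284,273), and hub (319,262). I'll take positions from the depth data.

```bash
python3 - <<'E'
from h import *
from scipy.optimize import least_squares
c=dict(np.load('pics/scene0.npz')); W=cloud(c); hsv=cv2.cvtColor(c['image'],cv2.COLOR_BGR2HSV)
for n,(u,v) in dict(bolt=(199,229),bright=(411,327),rusty=(368,395),ptr=(273,315),jar=(355,265),blue=(316,228),yel=(284,273),hub=(319,262)).items():
    r=45 if n in('blue','yel') else 22; P=W[v-r:v+r,u-r:u+r].reshape(-1,3); H=hsv[v-r:v+r,u-r:u+r].reshape(-1,3)
    lo,hi={'bolt':(5,40),'bright':(5,25),'rusty':(5,25),'ptr':(6,60),'jar':(80,95),'blue':(60,75),'yel':(60,75),'hub':(30,50)}[n]
    m=(P[:,2]>lo)&(P[:,2]<hi)
    if n=='ptr': m&=(H[:,1]>180)
    Q=P[m]; print(n,len(Q),Q.mean(0).round(1),'med',np.median(Q,0).round(1),'mid',((Q.min(0)+Q.max(0))/2).round(1),'ext',np.ptp(Q,axis=0).round(1))
    if n in('jar','blue','yel'):
        f=least_squares(lambda p:np.hypot(Q[:,0]-p[0],Q[:,1]-p[1])-(43.5 if n!='jar' else p[2]),[*Q.mean(0)[:2],20],loss='soft_l1').x; print('  fit',f.round(1))
    if n=='bolt':
        w,V=np.linalg.eigh(np.cov(Q[:,:2].T)); print(' axis',V[:,1],w)
        t=(Q[:,:2]-Q[:,:2].mean(0))@V[:,1]; print(np.c_[t,Q[:,2]][np.argsort(t)][::8].round(0).tolist())
# gap around carousel rotation centre by ring edge
P=W.reshape(-1,3); print(W[20:21,0:1])
i=c['image']; 
for k,(u,v) in enumerate([(199,229),(411,327),(368,395),(290,300)]): pass
t=[cv2.resize(i[v-20:v+20,u-20:u+20],(300,300),interpolation=cv2.INTER_CUBIC) for u,v in[(199,229),(411,327),(368,395),(273,315)]]
cv2.imwrite('pics/crop.png',np.vstack([np.hstack(t[:2]),np.hstack(t[2:])]))
E
```

```text
bolt 176 [454.7 268.2  15.8] med [452.  260.8  16.1] mid [476.7 265.3  16.3] ext [111.2 108.8  22.4]
 axis [0.55373472 0.83269314] [ 52.44532729 556.9438772 ]
[[-58.0, 5.0], [-23.0, 17.0], [-21.0, 14.0], [-21.0, 6.0], [-20.0, 14.0], [-20.0, 19.0], [-19.0, 24.0], [-18.0, 10.0], [-18.0, 7.0], [-17.0, 23.0], [-15.0, 24.0], [-10.0, 22.0], [-1.0, 18.0], [5.0, 17.0], [9.0, 15.0], [12.0, 18.0], [18.0, 17.0], [23.0, 13.0], [27.0, 18.0], [32.0, 15.0], [36.0, 16.0], [41.0, 13.0]]
bright 122 [ 570.7 -262.8   11.3] med [ 569.2 -263.2   11.9] mid [ 585.  -245.2   10.4] ext [53.7 59.2 10.6]
rusty 158 [ 402.4 -292.4   11.5] med [ 401.7 -293.2   12.3] mid [ 403.4 -272.5   10.8] ext [26.8 64.7 11.5]
ptr 180 [419.  -48.5  22.4] med [405.6 -45.8  23. ] mid [431.5 -64.8  21.3] ext [ 73.  100.6  30.2]
jar 317 [ 583.6 -104.9   87.4] med [ 583.4 -105.1   87.9] mid [ 585.5 -103.4   85.9] ext [43.2 43.7 11.6]
  fit [ 584.1 -104.6   16.7]
blue 515 [578.1   5.9  65.4] med [576.   18.   65.5] mid [570.5 -18.5  67.4] ext [180.  211.6  14.8]
  fit [5.611e+02 5.000e-01 2.000e+01]
yel 437 [502.3   1.4  65.1] med [495.5   5.9  65.4] mid [523.3   6.2  65.2] ext [183.8 113.9  10.3]
  fit [477.4  -5.7  20. ]
hub 377 [564.3  -5.6  37.7] med [568.7  -8.4  37. ] mid [552.4   3.2  40. ] ext [144.4 102.5  19.9]
[[[156.87955762 -61.41587106 659.41636922]]]
```

View pics/side0.png

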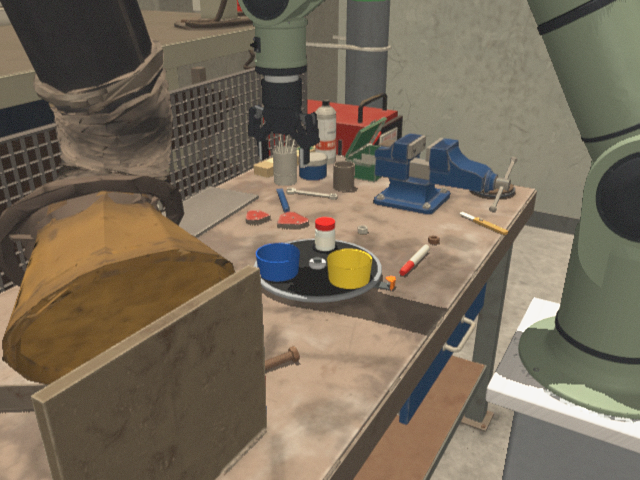

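The side view agrees: the bolt head points toward the robot and jar side, and the jar and bins are free to approach. Next I'll refine the carousel from colour masks and look at the nuts from above.

```bash
python3 - <<'E'
from h import *
from scipy.optimize import least_squares
for nm in('scene0','side0'):
    c=dict(np.load(f'pics/{nm}.npz')); W=cloud(c); h=cv2.cvtColor(c['image'],cv2.COLOR_BGR2HSV)
    near=(abs(W[...,0]-520)<200)&(abs(W[...,1]+30)<160)
    def fit(n,col,lo,hi,r):
        m=near&(h[...,0]>=col[0])&(h[...,0]<=col[1])&(h[...,1]>120)&(W[...,2]>lo)&(W[...,2]<hi); Q=W[m]
        f=least_squares(lambda p:np.hypot(Q[:,0]-p[0],Q[:,1]-p[1])-r,Q.mean(0)[:2],loss='soft_l1',f_scale=2).x
        print(nm,n,len(Q),f.round(1),'mean',Q.mean(0).round(1),'mid',((Q.min(0)+Q.max(0))/2).round(1)); return f
    b=fit('blue',(105,125),62,72,43.5); y=fit('yel',(20,32),62,72,43.5)
    m=near&((h[...,0]<6)|(h[...,0]>174))&(h[...,1]>120)&(W[...,2]>83); Q=W[m]; j=((Q.min(0)+Q.max(0))/2); print('jar',j.round(1),Q.mean(0).round(1),np.ptp(Q,axis=0).round(1)); j=j[:2]
    m=(abs(W[...,0]-405)<40)&(abs(W[...,1]+45)<40)&(h[...,0]>6)&(h[...,0]<16)&(h[...,1]>190)&(W[...,2]>8)&(W[...,2]<30); Q=W[m]; print('ptr',len(Q),np.median(Q,0).round(1),np.ptp(Q,axis=0).round(1)); p=np.median(Q,0)[:2]
    print('dists j-b,j-y,b-y',[round(float(np.linalg.norm(a-d)),1) for a,d in((j,b),(j,y),(b,y))])
    f=least_squares(lambda a:[np.linalg.norm(a-j)-85,np.linalg.norm(a-b)-85,np.linalg.norm(a-y)-85,.5*(np.linalg.norm(a-p)-162)],[540,-35]); print('axis',f.x.round(1),f.fun.round(1))
    a=f.x; print('ang jar-ptr',np.arctan2(*(j-a)[::-1])-np.arctan2(*(p-a)[::-1]), 'ptr ang',np.arctan2(*(p-a)[::-1]))
movep([490,-270,300],R(0)); shot('wrist','w1'); print(read_state()['time'])
E
```

```text
scene0 blue 169 [615.1  40.6] mean [611.8  34.9  65.4] mid [615.4  40.3  66.1]
scene0 yel 284 [475.9  -5.7] mean [476.3  -4.4  65.9] mid [476.4  -5.2  66.2]
jar [ 585.9 -103.4   87.4] [ 584.5 -104.2   88. ] [42.5 43.7  8.6]
ptr 45 [398.3 -52.6  20. ] [20.2 20.8 16.4]
dists j-b,j-y,b-y [147.0, 147.1, 146.8]
axis [558.8 -23. ] [-0.1 -0.  -0.3  0.6]
ang jar-ptr 1.713642063538551 ptr ang -2.9589564719021295
side0 blue 217 [616.4  41.4] mean [614.7  43.3  64.6] mid [616.4  41.5  65.3]
side0 yel 239 [477.2  -5.1] mean [477.2  -4.   64.7] mid [476.8  -5.5  65.2]
jar [614.6 -66.9 170.6] [586.  -99.2  87.7] [100.8 116.3 174.5]
ptr 29 [399.  -41.5  17.4] [18.4 13.7 14.4]
dists j-b,j-y,b-y [108.4, 150.6, 146.8]
axis [555.9 -12.1] [-4.7 -4.2 -6.  -1.2]
ang jar-ptr 2.204566520798136 ptr ang -2.956316652957604
1.3583
```

View pics/w1.png

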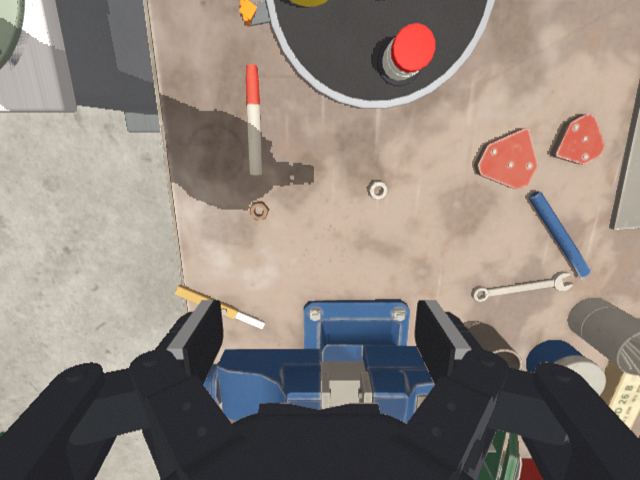

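Nuts are at (377,190) bright and (259,211) rusty. The vise is well clear below them, at row 300 and beyond. Next I'll get the hex orientations from the masks.

```bash
cat >> h.py <<'E'
def nut(c,u,v,r=16):
    W=cloud(c)[v-r:v+r,u-r:u+r].reshape(-1,3); Q=W[(W[:,2]>8)&(W[:,2]<20)][:,:2]
    hull=cv2.convexHull(Q.astype(np.float32))[:,0]; A=np.radians(np.arange(0,180,1))
    D=np.c_[np.cos(A),np.sin(A)]; s=hull@D.T; w=s.max(0)-s.min(0)
    k=w[:180].reshape(3,60).mean(0); a=np.argmin(k)
    ctr=np.mean([((s.max(0)+s.min(0))/2)[i::60].repeat(1)@D[i::60]/1.5 for i in range(60)],0)
    return ctr,np.radians(a),k.min(),k.max()
E
python3 - <<'E'
from h import *
c=dict(np.load('pics/w1.npz')); print('bright',nut(c,377,190),'rusty',nut(c,259,211))
W=cloud(c); print(W[190,377-9],W[300,360],W[225,259]); print(W[2:16:4,240:256:4].reshape(-1,3).round(0).tolist())
i=c['image']; t=[cv2.resize(i[v-16:v+16,u-16:u+16],(320,320),interpolation=cv2.INTER_CUBIC) for u,v in[(377,190),(259,211)]]
cv2.imwrite('pics/crop.png',np.hstack(t)); print(c['cam_to_world'].round(2))
E
```

```text
bright (array([ 573.75698032, -264.95167433]), np.float64(0.4537856055185257), np.float64(24.13186289580861), np.float64(26.20339365515466)) rusty (array([ 405.92375126, -294.53681883]), np.float64(0.6283185307179586), np.float64(23.840863791712724), np.float64(25.59594280449302))
[ 560.83553442 -265.42530869    3.88523185] [ 556.26598701 -438.76413248    3.62921272] [ 4.02958939e+02 -3.17884917e+02  3.13342697e-01]
[[399.0, -44.0, 22.0], [404.0, -44.0, 22.0], [408.0, -44.0, 23.0], [409.0, -37.0, 1.0], [394.0, -41.0, 1.0], [403.0, -48.0, 22.0], [408.0, -48.0, 23.0], [413.0, -48.0, 24.0], [399.0, -52.0, 23.0], [404.0, -53.0, 25.0], [408.0, -52.0, 21.0], [413.0, -52.0, 23.0], [393.0, -49.0, -1.0], [403.0, -56.0, 22.0], [408.0, -56.0, 23.0], [412.0, -56.0, 22.0]]
[[ 1.0000e+00 -0.0000e+00  0.0000e+00  4.9089e+02]
 [ 0.0000e+00  9.5000e-01  3.0000e-01 -1.9294e+02]
 [-0.0000e+00 -3.0000e-01  9.5000e-01  4.7368e+02]
 [ 0.0000e+00  0.0000e+00  0.0000e+00  1.0000e+00]]
```

View pics/crop.png

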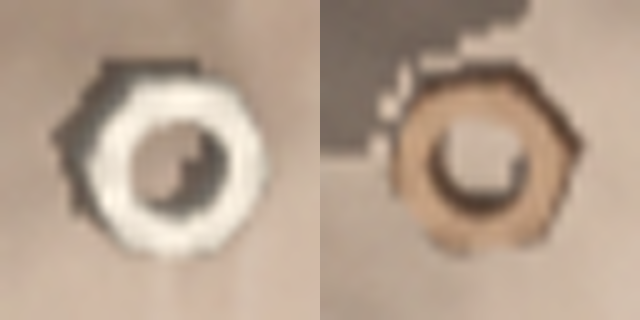

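```bash
cat >> h.py <<'E'
def pick(x,y,a,z=2.5):
    movep([x,y,90],R(a)); movel([x,y,z],max_speed=200)
    clamp(); g=read_state()['finger_gap']; movel([x,y,120],max_speed=250)
    s=read_state(); print('gap',round(g,1),round(s['finger_gap'],1),'t',round(s['time'],2),'f',s['ft_force'].round(1) if hasattr(s['ft_force'],'round') else s['ft_force']); return s['finger_gap']
def drop(x,y,a,z=74):
    movep([x,y,130],R(a)); movel([x,y,z],max_speed=200); open_gripper(); movel([x,y,130],max_speed=300); print('t',read_state()['time'])
E
python3 - <<'E'
from h import *
if pick(405,-294,np.radians(-24))>15: drop(476.5,-5.4,0)
E
```

```text
gap -0.0 0.1 t 4.24 f [-0.   0.3  0.2]
```

```bash
python3 - <<'E'
from h import *
open_gripper(); s=read_state(); print(s['eef_pos'],s['tool_rot'].round(3) if hasattr(s['tool_rot'],'round') else s['tool_rot'],s['time'])
movel([405,-294,200],max_speed=250)
c=shot('wrist','w2'); W=cloud(c); m=(W[...,2]>7)&(W[...,2]<17)&(np.hypot(W[...,0]-405,W[...,1]+294)<60); print(m.sum(),W[m].mean(0))
E
```

```text
[ 405.01761165 -294.02322464  120.01037983] [[ 0.914 -0.407  0.   ]
 [-0.407 -0.914 -0.   ]
 [ 0.     0.    -1.   ]] 5.025
411 [ 405.4670489  -278.82003762   13.28363115]
```

View pics/w2.png

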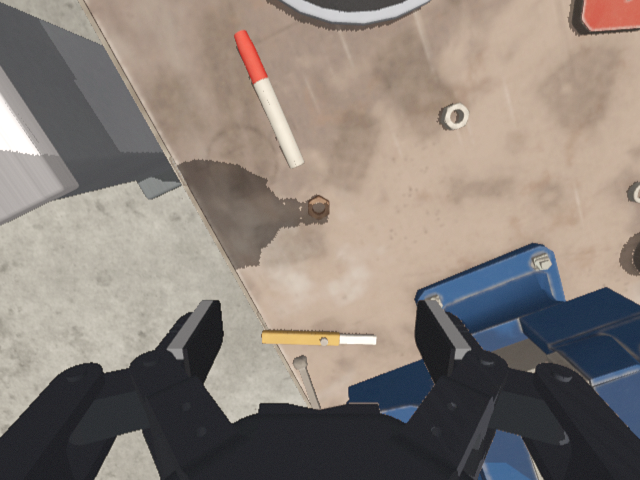

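The nut is still at (319,208), centred between the jaws in this view, so I'll measure whether it moved.

```bash
python3 - <<'E'
from h import *
c=dict(np.load('pics/w2.npz')); W=cloud(c); print(nut(c,319,208,20)); print(nut(c,456,117,20))
m=W[190:226,300:338].reshape(-1,3); print(np.percentile(m[:,2],[2,10,50,90,98])); print(c['cx'],c['cy'],c['fx'])
E
```

```text
(array([ 405.45965557, -294.54246612]), np.float64(0.6283185307179586), np.float64(23.814281796008203), np.float64(26.21826357102671))
(array([ 573.42557192, -264.77080611]), np.float64(0.4188790204786391), np.float64(24.24692480111176), np.float64(26.832834246455946))
[nan nan nan nan nan]
318.51181851166416 240.21065450387053 331.52361609886026
```

```bash
python3 - <<'E'
from h import *
a=np.radians(-24); x,y=405.3,-294.3
movel([x,y,40],max_speed=250); movel([x,y,0.5],max_speed=150); shot('wrist','w3a')
print(read_state()['eef_pos']); clamp(); s=read_state(); print(s['finger_gap'],s['ft_force'],s['eef_pos'],s['time'])
b=shot('wrist','w3b')['image']; a=cv2.imread('pics/w3a.png'); cv2.imwrite('pics/w3.png',np.hstack([a[:, 120:520],b[:,120:520]]))
E
```

```text
[ 405.80144097 -294.7012844     1.6803476 ]
-0.4129320970655942 [ 0.02003426 -0.37395965  0.73675664] [ 405.27349462 -294.31356814    0.4791798 ] 7.5667
```

View pics/w3.png

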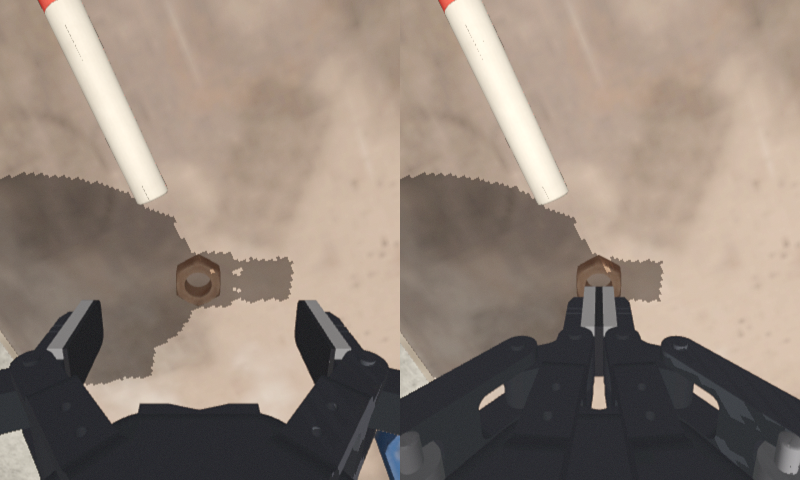

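The closed fingertips (598,290) sit behind the nut (598,275), so the grasp missed in the tool's y direction. I'll compare both in the same cloud.

```bash
python3 - <<'E'
from h import *
a=dict(np.load('pics/w3a.npz')); b=dict(np.load('pics/w3b.npz')); A=cloud(a);B=cloud(b)
print(a['cam_to_world'].round(3)); 
for r in range(240,345,6): print(r,A[r,318].round(0),A[r,330].round(0),'|',B[r,312].round(0),B[r,324].round(0))
print(nut(a,319,278,30))
E
```

```text
[[ 9.13000e-01  3.88000e-01  1.22000e-01  4.36823e+02]
 [-4.07000e-01  8.71000e-01  2.74000e-01 -2.25214e+02]
 [ 0.00000e+00 -3.00000e-01  9.54000e-01  1.75489e+02]
 [ 0.00000e+00  0.00000e+00  0.00000e+00  1.00000e+00]]
240 [ 414. -276.   -0.] [ 420. -278.   -0.] | [ 411. -273.    1.] [ 417. -276.    1.]
246 [ 413. -279.    0.] [ 419. -281.   -0.] | [ 410. -276.    1.] [ 416. -279.   -0.]
252 [ 411. -282.    0.] [ 417. -285.   -0.] | [ 408. -280.    1.] [ 414. -283.   -1.]
258 [ 411. -282.   10.] [ 416. -288.   -0.] | [ 407. -282.    3.] [ 413. -285.    3.]
264 [ 410. -284.   13.] [ 416. -288.    8.] | [ 408. -282.   13.] [ 413. -285.   11.]
270 [ 409. -287.   13.] [ 415. -289.   13.] | [ 406. -285.   13.] [ 412. -288.   13.]
276 [ 405. -295.   -0.] [ 414. -293.   13.] | [ 402. -293.   -0.] [ 408. -296.    0.]
282 [ 404. -298.    1.] [ 411. -299.    5.] | [ 401. -296.    1.] [ 407. -299.    0.]
288 [ 403. -301.    1.] [ 410. -300.   11.] | [ 407. -284.   37.] [ 412. -287.   37.]
294 [ 403. -301.    9.] [ 409. -302.   13.] | [ 408. -283.   45.] [ 412. -286.   44.]
300 [ 402. -303.   13.] [ 408. -306.   13.] | [ 407. -284.   49.] [ 412. -286.   48.]
306 [ 398. -312.    1.] [ 404. -315.    1.] | [ 408. -284.   55.] [ 412. -286.   54.]
312 [ 396. -316.   -0.] [ 403. -319.    1.] | [ 407. -284.   59.] [ 412. -286.   59.]
318 [ 394. -320.    1.] [ 401. -323.    0.] | [ 408. -284.   64.] [ 412. -286.   63.]
324 [ 393. -323.    1.] [ 399. -327.    0.] | [ 408. -284.   68.] [ 412. -286.   68.]
330 [ 391. -328.   -0.] [ 397. -331.   -0.] | [ 407. -285.   70.] [ 411. -288.   69.]
336 [ 389. -331.    0.] [ 396. -334.    0.] | [ 408. -283.   77.] [ 410. -290.   69.]
342 [ 388. -335.    1.] [ 394. -338.    1.] | [ 408. -284.   79.] [ 410. -289.   73.]
(array([ 405.68946296, -294.28734681]), np.float64(0.6108652381980153), np.float64(24.248279567697193), np.float64(26.884670878765522))
```

The cloud puts the shut fingertips at about z=36 while the reported TCP is z=0.5. That is a large disagreement, so I'll check it independently with the scene and side cameras.

```bash
python3 - <<'E'
from h import *
for n in('scene','side'):
    c=shot(n,n+'1'); W=cloud(c); m=(abs(W[...,0]-405)<30)&(abs(W[...,1]+294)<30)&(W[...,2]>4)&(W[...,2]<120)
    print(n,m.sum(),np.histogram(W[m][:,2],bins=range(0,125,5))[0]); v,u=np.nonzero(m); print(u.mean(),v.mean(),u.min(),u.max(),v.min(),v.max())
    if n=='scene': uc,vc=int(np.median(u)),int(np.median(v)); cv2.imwrite('pics/s1.png',cv2.resize(c['image'][vc-60:vc+60,uc-60:uc+60],(480,480)))
E
```

```text
scene 743 [  9  28  71  10   0   0   3   9  20  32  22  25  16  20  20  37  57 109
  47  36  56  39  37  40]
370.88290713324363 378.70255720053837 350 395 359 409
side 661 [ 6 30 36  0  0  1 10 19 24 28 28 23 29 17 23 43 47 48 38 50 41 35 37 48]
435.1482602118003 214.0695915279879 423 449 194 242
```

View pics/s1.png

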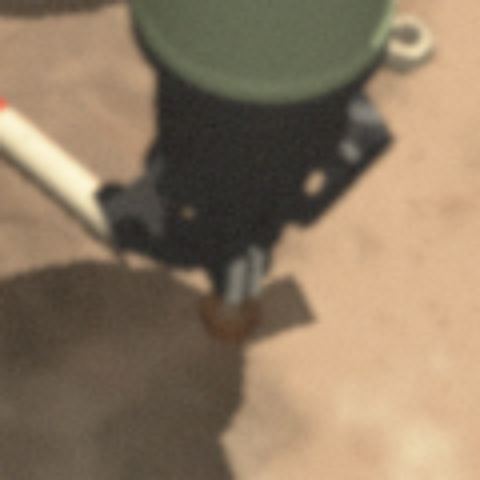

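All three cameras show the tips ending about 30 mm above the table, so the reported TCP lies about 30 mm beyond the real fingertips. I'll confirm with a guarded touch on bare table beside the nut.

```bash
python3 - <<'E'
from h import *
movel([405.3,-294.3,20],max_speed=200); movel([450,-300,20],max_speed=200)
try: print(movel([450,-300,-15],max_speed=80,guard=6),read_state()['eef_pos']); print(movel([450,-300,-40],max_speed=40,guard=6))
except PlanningError as e: print(e)
s=read_state();print(s['eef_pos'],s['ft_force'],s['time'],s['finger_gap'])
movel([450,-300,20],max_speed=200); open_gripper()
E
```

```text
False [ 449.74974249 -299.97584639  -15.29083205]
True
[ 450.2786154  -300.09360626  -31.33407647] [-2.22156262  1.11949728 13.21427598] 9.3917 0.2082489788315429
```

Contact came at TCP z≈-30, which confirms a 30 mm tool-length error. I'll correct every height by -29.5 mm and carry on.

```bash
cat >> h.py <<'E'
DZ=-29.5   # reported TCP lies 29.5 mm beyond the real fingertips
_mp,_ml=movep,movel
def movep(p,o): _mp([p[0],p[1],p[2]+DZ],o)
def movel(p,*a,**k): return _ml([p[0],p[1],p[2]+DZ],*a,**k)
E
python3 - <<'E'
from h import *
if pick(405.5,-294.3,np.radians(-24),3)>15:
    drop(476.5,-5.4,0)
    if pick(573.5,-264.9,np.radians(25),3)>15:
        drop(476.5,-5.4,0); movep([470,270,230],R(0)); c=shot('wrist','w4'); print(read_state()['time'])
E
```

```text
gap 21.7 21.3 t 12.75 f [ 0.5  0.2 -0.7]
t 15.3
gap 21.4 21.0 t 18.19 f [-0.7  0.1 -0.5]
t 20.675
21.85
```

View pics/w4.png

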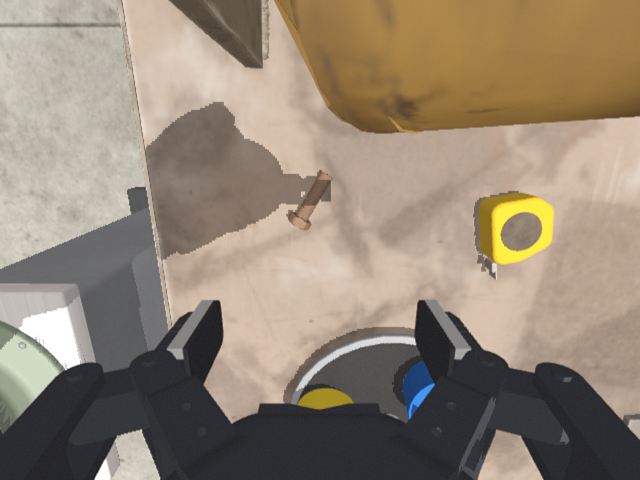

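Both nuts gripped and released. The bolt's head is at (299,218) and its tail at (324,176).

```bash
python3 - <<'E'
from h import *
c=dict(np.load('pics/w4.npz')); W=cloud(c)[160:240,275:345].reshape(-1,3); Q=W[(W[:,2]>7)&(W[:,2]<40)]
w,V=np.linalg.eigh(np.cov(Q[:,:2].T)); d=V[:,1]; d=d if d[1]<0 else -d
m=Q[:,:2].mean(0); t=(Q[:,:2]-m)@d; n=np.array([-d[1],d[0]]); s=(Q[:,:2]-m)@n
print(len(Q),m,d,t.min(),t.max(),'headside z',Q[t>t.max()-9,2].max(),Q[t<0,2].max())
sh=(t<t.max()-16); p=np.polyfit(t[sh],s[sh],1); print('shank slope',p)
e=t.max()-66; print('shank point', m+(t.max()-38)*d+np.polyval(p,t.max()-38)*n)
a=np.arctan2(*(d+p[0]*n)[::-1]); print('axis ang deg',np.degrees(a))
j=a+np.pi/2
ctr=m+(t.max()-36)*d+np.polyval(p,t.max()-36)*n
j=(j+np.pi/2)%np.pi-np.pi/2; print('jaw',np.degrees(j),ctr)
if 60<np.ptp(t)<72 and pick(*ctr,j,3)>8:
    movep([615.5,41,150],R(0)); print(read_state()['time']); c=shot('wrist','w5'); shot('scene','scene2')
E
```

```text
918 [460.61010155 274.68835532] [-0.51745335 -0.85571142] -35.282529732548305 29.34874701414038 headside z 25.862164487785776 19.371613565299242
shank slope [0.00326393 0.04907107]
shank point [465.10454928 282.08055065]
axis ang deg -120.9745730498342
jaw -30.974573049834202 [464.07522854 280.36574996]
gap 13.5 13.2 t 24.32 f [-0.9 -0.4 -2.2]
25.4167
```

```bash
python3 - <<'E'
from h import *
drop(615.5,41,0,76); s=read_state(); print(s['finger_gap'])
ax=np.array([558.8,-23.]); a0=np.arctan2(-103.4+23,585.9-558.8)
# IK check for jar sweep, options of jaw offset
movel([615.5,41,220],max_speed=300); 
best=None
for off in np.radians([0,90,-90,45,-45,180,30,-30,135,-135]):
    ok=True; mx=0
    for a in np.linspace(a0,-2.96,12):
        q=inverse_kinematics([*(ax+85*np.array([np.cos(a),np.sin(a)])),56+DZ],R(a+off))
        if q is None: ok=False;break
        mx=max(mx,abs(q[6]))
    print(np.degrees(off),ok,mx)
movep([500,-60,270],R(0)); c=shot('wrist','w6'); shot('scene','scene3'); print(read_state()['time'])
E
```

```text
t 27.2083
85.39249010008857
0.0 True 2.3853057456903435
90.0 True 1.2041275808031975
-90.0 True 2.4899115387354667
45.0 True 1.8059324081662946
-45.0 True 2.4333665044800243
180.0 True 1.5806233906397988
29.999999999999996 True 1.9904715219297482
-29.999999999999996 True 2.4514588480854993
135.0 True 0.9364474605345964
-135.0 True 2.2367968425296487
28.45
```

View pics/w6.png

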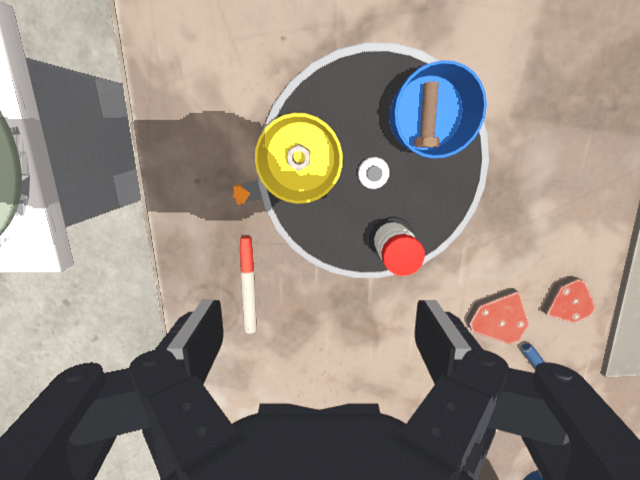

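The bolt lies in the blue bin (429,115), and the bright nut is on top of the rusty one in the yellow bin (299,156). The pointer is at (241,194) and the jar cap at (403,254). I'll re-measure the carousel from this view.

```bash
cat > car.py <<'E'
from h import *
from scipy.optimize import least_squares
def meas(c):
    W=cloud(c); h=cv2.cvtColor(c['image'],cv2.COLOR_BGR2HSV); H,S,Z=h[...,0],h[...,1],W[...,2]
    near=np.hypot(W[...,0]-559,W[...,1]+23)<180
    def circ(m,r,rim):
        Q=W[m]; 
        return least_squares(lambda p:np.hypot(Q[:,0]-p[0],Q[:,1]-p[1])-r,Q.mean(0)[:2],loss='soft_l1',f_scale=2).x
    b=circ(near&(H>100)&(H<125)&(S>120)&(Z>62)&(Z<72),43.5,1); y=circ(near&(H>=20)&(H<=34)&(S>120)&(Z>62)&(Z<72),43.5,1)
    m=near&((H<6)|(H>174))&(S>120)&(Z>84)&(Z<94); j=None
    if m.sum()>50: j=np.array(cv2.minEnclosingCircle(W[m][:,:2].astype(np.float32))[0])
    m=near&(H>6)&(H<19)&(S>170)&(Z>15)&(Z<27)&(abs(W[...,0]-400)<25); p=W[m].mean(0)[:2] if m.sum() else None
    print('b',b,'y',y,'j',j,'p',p,m.sum(),np.ptp(W[m],axis=0) if m.sum() else '')
    return b,y,j,p
E
python3 - <<'E'
from car import *
for n in('w6','scene3','w1'):
  try:
    b,y,j,p=meas(dict(np.load(f'pics/{n}.npz')))
    P=[q for q in(b,y,j)]; 
    f=least_squares(lambda a:[np.linalg.norm(a-q)-85 for q in P],[559,-23]); a=f.x
    ang=lambda q:np.arctan2(*(q-a)[::-1]); print(n,'axis',a,f.fun.round(1),'ptr d',np.linalg.norm(p-a),'angles p',ang(p),'j,b,y',ang(j),ang(b),ang(y),'jar by mean',np.mean([(ang(j)-ang(p))%6.2832,(ang(b)-ang(p)-2.0944)%6.2832,(ang(y)-ang(p)+2.0944)%6.2832]))
  except Exception as e: print(n,e)
c=dict(np.load('pics/w6.npz')); W=cloud(c)
b=c['image'][140:175,280:318]; print(W[140:175:4,286:314:4,2].round(0))
E
```

```text
b [617.52494067  38.89465142] y [478.95473616  -7.28612044] j [ 588.51300049 -104.45269775] p [406.53650277 -50.08527916] 204 [19.39905897 20.19461141  8.81010703]
w6 axis [561.6396922  -24.40602004] [-0.6 -0.6 -0.6] ptr d 157.21457858832812 angles p -2.977518572065233 j,b,y -1.2468988899048223 0.8475353422084478 2.9374277673742264 jar by mean 1.7291399786245167
b [614.81327503  40.95732828] y [475.88243533  -5.79264657] j [ 585.95556641 -102.01615906] p [402.81856091 -50.13903534] 79 [20.31892242 21.42478035 11.16210268]
scene3 axis [558.70422975 -22.11486708] [-0.6 -0.6 -0.6] ptr d 158.38464494958134 angles p -2.9637187678963235 j,b,y -1.2421057009383885 0.8437567053955799 2.9470098283109163 jar by mean 1.718872378819026
w1 Initial guess is outside of provided bounds
[[25. 25. 25. 25. 26. 25. 24.]
 [26. 26. 26. 36. 23. nan 25.]
 [26. 25. 52. 51. 52. 37. 25.]
 [27. 51. 52. 25. 51. 51. 27.]
 [25. 50. 24. 24. 26. 50. 25.]
 [24. 52. 32. 24. 26. 51. 25.]
 [24. 51. 52. 41. 52. 52. 25.]
 [25. 24. 52. 52. 53. 25. 24.]
 [26. 26. 26. 24. 24. 25. 24.]]car.py:8: RuntimeWarning: Mean of empty slice.
  return least_squares(lambda p:np.hypot(Q[:,0]-p[0],Q[:,1]-p[1])-r,Q.mean(0)[:2],loss='soft_l1',f_scale=2).x
  ret = um.true_divide(
```

The stack top at z≈51 (25+2×13) confirms both nuts are in the yellow bin. The jar must turn clockwise by about 1.72 rad. I'll grip it now and swing.

```bash
cat > swing.py <<'E'
from h import *
AX=np.array([559.5,-23.])
def swing(p,a,d,n,v=60):   # rotate tool about AX by d rad in n chords, from tip xy p, jaw angle a
    for k in range(1,n+1):
        t=d*k/n; c,s=np.cos(t),np.sin(t); q=AX+np.array([[c,-s],[s,c]])@(p-AX)
        movel([*q,56],R(a+t),max_speed=v)
    st=read_state(); print('t',st['time'],'f',st['ft_force'],'gap',st['finger_gap'],st['eef_pos'],'q7',st['qpos'][6]); return q,a+d
E
python3 - <<'E'
from swing import *
j=np.array([586.7,-103.3]); a=np.arctan2(*(j-AX)[::-1])+np.pi/2
movep([*j,130],R(a)); print(movel([*j,56],max_speed=150,guard=15)); clamp(); s=read_state(); print('gap',s['finger_gap'],s['ft_force'],s['time'],s['eef_pos'])
if s['finger_gap']>35:
    q,a2=swing(j,a,-1.70,12); np.save('st.npy',[*q,a2])
    for n in('scene','side','wrist'): shot(n,n+'4')
E
python3 - <<'E'
from car import *
for n in('scene4','side4','wrist4'):
    try: meas(dict(np.load(f'pics/{n}.npz')))
    except Exception as e: print(n,e)
E
```

```text
False
gap 42.60605112125216 [-1.79390198  1.24855667 12.61712673] 30.2833 [ 587.44948963 -103.28914247   27.59716531]
t 34.4833 f [11.41520518  7.36659546  4.84903188] gap 42.41338656360867 [479.65938222 -38.40408505  27.60217154] q7 -0.9575966549492843
b [613.809182   -87.21160067] y [587.01738695  57.29745639] j [476.52682495 -36.67498016] p [402.87146243 -49.9603214 ] 81 [19.10709348 22.04590835 11.37397762]
b [615.30071114 -86.79365118] y [588.66256062  57.69864349] j [477.66836548 -38.80739594] p [403.49701158 -46.00193275] 43 [19.79242979 22.61254009  8.36727053]
b [617.46852613 -87.64897177] y [591.33489642  55.15548699] j [478.27746582 -39.19758224] p [401.05013675 -50.28479556] 119 [ 8.29576811 21.39326218  2.88522853]
```

```bash
python3 - <<'E'
from car import *
print(np.load('st.npy'))
for n in('scene4','side4','wrist4'):
    b,y,j,p=meas(dict(np.load(f'pics/{n}.npz')))
    # axis from bins only too: known triangle
    f=least_squares(lambda v:np.r_[v[:2]+85*np.array([np.cos(v[2]+2.0944),np.sin(v[2]+2.0944)])-b,v[:2]+85*np.array([np.cos(v[2]-2.0944),np.sin(v[2]-2.0944)])-y],[559,-23,-2.95]).x
    pa=np.arctan2(*(p-f[:2])[::-1]); ja=np.arctan2(*(j-f[:2])[::-1]); print(n,'axis',f[:2].round(1),'jar ang from bins',f[2].round(4),'direct',ja.round(4),'ptr',pa.round(4),'dist',np.linalg.norm(p-f[:2]).round(1))
i=cv2.imread('pics/wrist4.png'); cv2.imwrite('pics/f.png',i)
E
```

```text
[476.36474548 -39.62706995  -1.37340055]
b [613.809182   -87.21160067] y [587.01738695  57.29745639] j [476.52682495 -36.67498016] p [402.87146243 -49.9603214 ] 81 [19.10709348 22.04590835 11.37397762]
scene4 axis [558.6 -22.7] jar ang from bins -2.9583 direct -2.973 ptr -2.9684 dist 158.1
b [615.30071114 -86.79365118] y [588.66256062  57.69864349] j [477.66836548 -38.80739594] p [403.49701158 -46.00193275] 43 [19.79242979 22.61254009  8.36727053]
side4 axis [560.2 -22.3] jar ang from bins -2.9593 direct -2.9436 ptr -2.9912 dist 158.5
b [617.46852613 -87.64897177] y [591.33489642  55.15548699] j [478.27746582 -39.19758224] p [401.05013675 -50.28479556] 119 [ 8.29576811 21.39326218  2.88522853]
wrist4 axis [562.6 -23.9] jar ang from bins -2.9606 direct -2.9621 ptr -2.9797 dist 163.7
```

View pics/f.png

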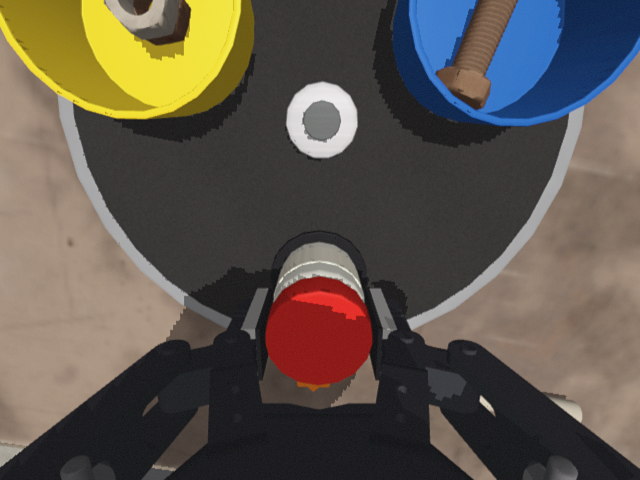

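The wrist view shows the jar (319,330), hub (321,120) and pointer tip (~313,387) nearly in line. The cameras say about 0.013 rad more clockwise. I'll make that small correction and relieve the radial load.

```bash
python3 - <<'E'
from swing import *
from car import *
x,y,a=np.load('st.npy'); movel([479.2,-37.3,57],R(a-0.013),max_speed=20); wait(0.5)
s=read_state(); print(s['eef_pos'],s['ft_force'],s['finger_gap'],s['time'],np.abs(s['qvel']).max())
for n in('scene','side','wrist'):
    b,y,j,p=meas(shot(n,n+'5'))
    f=least_squares(lambda v:np.r_[v[:2]+85*np.array([np.cos(v[2]+2.0944),np.sin(v[2]+2.0944)])-b,v[:2]+85*np.array([np.cos(v[2]-2.0944),np.sin(v[2]-2.0944)])-y],[559,-23,-2.95]).x
    print(n,f.round(4),'ptr',np.arctan2(*(p-f[:2])[::-1]))
E
```

```text
[479.27980116 -37.13046117  27.62996179] [-1.00343649  3.24214851  5.08605585] 42.21300544878937 35.475 0.001801322562632108
b [612.95316773 -88.09335048] y [588.36612854  57.3322356 ] j [476.84106445 -36.5005722 ] p [402.76916524 -49.84938799] 79 [18.63042502 22.33320789  9.59837553]
scene [558.754  -22.4655  -2.9741] ptr -2.967808880352805
b [614.45874419 -87.93674202] y [590.16945783  57.52335337] j [474.97390747 -38.65050125] p [403.30994235 -46.55321321] 44 [17.23843473 21.44080558  8.95839643]
side [560.3942 -22.2066  -2.9761] ptr -2.9878252453894345
b [616.45833441 -88.51892681] y [592.59067411  54.6841276 ] j [478.20019531 -37.91627502] p [400.63781214 -51.67879235] 92 [ 7.08608462 20.86118382  2.66116866]
wrist [562.6024 -23.9046  -2.9764] ptr -2.9717611459155293
```

The jar is at -2.975 rad, and the pointer mean is about -2.976. The jar is gripped, at rest, and under low forces, so I'm handing in.

```bash
python3 -c "
from workcell import *
finish_job()"
```

```text
the job is handed in; nothing more can be done
```

I handed the job in at about 35.5 s of robot time. The bolt is in the blue bin, both nuts are in the yellow bin, and the jar is turned to the pointer and still gripped.

- **Tool length:** My first two grasps of the rusty nut closed above it. The reported TCP lies about 30 mm beyond the real fingertips. All three cameras and a guarded touch on the table agreed on this, so I corrected every height by -29.5 mm and the later grasps worked.
- **Bins:** The wrist picture shows the bolt in the blue bin. In the yellow bin the bright nut sits on the rusty one, with the stack top at about 51 mm, below the 67 mm rim.
- **Alignment:** The last check put the jar at -2.974 to -2.976 rad. The three cameras put the pointer at -2.968, -2.988 and -2.972 rad, so they disagree by about 0.02 rad. Their mean matches the jar within about 0.01 rad.
- **Hold:** The grip gap is 42 mm, the arm is at rest, and the force on the tool is about 6 N.
- **Bystanders:** I never touched the marker, tape or magnet on purpose. I did not measure their positions afterwards.

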